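Aim the workout tablet on the dumbbell plinth

ROBOT

A 6-joint arm with a two-finger parallel gripper is mounted at the origin on the work surface. World frame = base frame: x ahead of the robot, y to its left, z up, the work surface at z = 0. Lengths are in m, angles in rad, forces in N, time in s.
With the tool pointing down it reaches from about 0.35 to 0.975 m from the base axis. Payload 4.9 kg.
Tool frame: the origin (TCP) lies where the fingers leave the gripper's body, on its centre line; the fingertips stand 73 mm ahead of it and the grasp point (between the pads) lies 54 mm ahead of it; z points along the fingers, y is the direction in which the jaws open and shut (so a half turn about z gives the same grasp; the last joint's range is limited). The gripper opens to 85 mm and grips with 20 to 120 N. Pads are 22 mm wide; open, the fingers measure 114 mm over their backs; the gripper's body (76 mm by 85 mm) begins 54 mm behind the grasp point. The pads swing forward as they close: fully open they stand 13 mm farther back than shut.
Start: joints at [-1.299, 0.053, 1.613, -0, 1.476, -0.119], TCP at [0.238, -0.578, 0.304] pointing down, gripper open.
Joint ranges: [-3.01, 3.01], [-1.01, 2.22], [0.06, 2.58], [-1.02, 4.17], [0.09, 2.62], [-3.14, 3.14]. Speed limits (rad/s): [2.57, 2.57, 3.14, 3.14, 3.14, 3.14].

INTERFACE

Orientations are given as a rotation vector (axis times angle).
In Python, from station import monitor, vision, workorder gives the robot as it stands.
- The arm moves only by the tool arm_command, never from a script. Its argument "rows" is text: rows parted by semicolons, each of 6 numbers parted by spaces: the shift along the world's x, y, z in mm, then the turn, a rotation vector about the world's x, y, z in degrees. In form: tx ty tz wx wy wz; .... A call has 1 to 12 rows; each row is the pose to reach, as a shift and turn from the pose measured when the call began; what a row does not reach only later rows make up. A row lasts 1/8 s, in which the tool goes at most 62.5 mm and 10.7 degrees, less where a joint would pass 70% of its speed; a pose out of reach is approached as far as the arm can. A call with a gripper value outside its range is refused whole. "jaw" is the opening, from 0 (shut) to 1 (fully open), set as the call begins (left out, the last holds). The fingers move at their own pace and stop on an object; "squeeze" is the grip in N (left out, the last holds). Time passes only in rows, so rows that repeat a pose let the fingers close. It gives the time, the measured TCP pose, the force and the opening at its end, in the units of the state.
- monitor.get_obs(): the state, without advancing time (a new reading comes with each control period).
- vision.get_image(name): name is "side" or "top"; returns a dict with "frame" (400x640x3 uint8, red, green, blue), "vfov" (degrees; the focal length in pixels is half the picture's height over the tangent of half this angle, whatever the lens; pixels are square), "cx", "cy" (the principal point, pixels), "distortion" ([k1, k2, p1, p2, k3] as OpenCV has them; the pictures are not rectified), "R" (3x3) and "t" (3): a world point X has camera coordinates R X + t. Camera axes: x right, y down, z forward; pixel columns grow to the right and rows downward; lengths in m; the calibration is good to about 2 mm. A picture is of the moment at which its call begins. There is no depth.
- workorder.finish_job(): hands the job in, once; it reports no verdict.
The state is a dict: "t": time; "q": joint angles; "dq": joint speeds; "effort": joint torques, N m; "tool_pos": TCP position; "tool_rot": TCP orientation; "contact_force": force on the tool from outside, world axes, zero at the start; "wrist_torque": the same for the moment, N m; "opening": finger opening in m.
Only numpy, scipy, OpenCV 4.12 (cv2) and the standard library are available. Lean on these libraries where they do the work, as an engineer would, in place of code of your own. Each camera call takes 0.05 s, during which the arm holds its last target. There are 200 camera calls.

TASK

Set up the workout tablet for the next class: turn its stand until the pointer at its foot points straight at the upright pin on the base ring, and set the screen to lean back 30 degrees from upright. Leave the pin where it is clipped, do not disturb anything else on the plinth, and let go of the tablet when it is set.

Things in the scene. Friction and masses are not known exactly. Their poses are not given: they have to be found in the camera images.
- stand: Fixed black round base ring of the tablet stand, 244 mm across and 14 mm high, bolted to the plinth. Origin: centre of its underside, on the vertical swivel axis; its x axis is the middle of the pin's range (index = 0), z is up.
- swivel (a joint): Turn of the aluminium turntable, with its pointer and the tablet, about the vertical axis through the stand's centre, rad, counter-clockwise from above positive; 0 when pointer and screen face along the stand's +x; stops at -1.2 and 1.2. Stiff friction hinge (about 0.35 N m), stays where it is left. The pointer points at the pin when swivel equals index.
- tilt (a joint): Lean of the tablet about the level hinge, rad: 0 = screen upright, growing as it leans back, away from the side the screen and the pointer face (its top edge moves the other way from where the pointer points); stops at 0 and 1.25; 30 degrees is 0.524. Stiff friction hinge (about 1 N m), stays where it is left.
- index (a joint): Where the pin clip sits on the base ring, rad, counter-clockwise from the stand's x axis. It slides round the ring if pushed with some 2 N; it must not be.
- index_pin (a point): Top of the pin: a steel pin 8 mm in diameter standing on a small clip at the rim of the base ring, 111 mm from the swivel axis, top 46 mm above the plinth. The point's x axis points from the swivel axis out to the pin.
- pointer_tip (a point): Tip of the pointer: an aluminium finger 8 mm wide and 6 mm thick that sticks out level from the turntable (124 mm across, 28 mm high) on the side the screen faces; its tip is 98 mm from the swivel axis and 25 mm above the plinth. The point's x axis is the pointing direction.
- tilt_hinge (a point): Middle of the level tilt hinge: on the swivel axis, 110 mm above the plinth, between two aluminium cheeks 66 mm apart over their outsides. Its x axis is the pointing direction; the hinge runs along its y axis.
- bar_mid (a point): Middle of the round steel grab bar above the tablet's top edge: 12 mm in diameter, 120 mm long, parallel to the hinge, 205 mm from it along the tablet, on two 10 mm rods (102 mm free between them), 39 mm clear of the tablet. It turns with the tablet (point z axis = from hinge to bar, y = along the bar) but, being round, can slip between finger pads.
- screen_mid (a point): Middle of the tablet's screen face, 85 mm from the hinge along the tablet. Tablet: black, 240 mm wide, 150 mm high, 12 mm thick, lower edge 10 mm beyond the hinge, 0.55 kg. The point's x axis = the way the screen faces, z = from hinge towards the grab bar.
- dumbbell_a: Bystander: chrome mini dumbbell lying beside the stand, 140 mm long, heads 52 mm across, 0.9 kg. Origin: underside centre; x axis along it.
- dumbbell_b: Bystander: the other, like chrome mini dumbbell, lying nearer the robot on its left.
- collar: Bystander: red spinlock collar lying flat on the other side of the stand, about 64 mm across its lugs, 22 mm high. Origin: underside centre.
- bowl: Bystander: white ceramic bowl, 130 mm across, 55 mm high, on the robot's right. Origin: underside centre.
- ball_center (a point): Bystander: centre of a blue hard silicone ball, 56 mm across, lying in the bowl.
- bottle: Bystander: steel drinking bottle with black cap, 68 mm across, 190 mm high, standing on the left. Origin: underside centre.

How it is judged:
By the outcome, as a careful person would: the job done as asked, in the order asked, and still so for the second after the job is handed in, with the robot touching nothing.
It also fails if it takes over 38 s, if anything falls off the work surface, if the arm or the gripper's body presses on something with over 40 N, if the wrist force passes 120 N, or if a joint passes its speed limit or range.

## Working session

There is one attempt and no reset: what is moved stays moved. The work goes in short steps, Python scripts to look and compute and a tool call to move; the robot and the scene stay as the last step left them, time stands still between calls to the robot, and variables do not carry over. Pictures are saved under pics/ and viewed, about 8 in all and at most 12, crops included, and the job is handed in when it is done.

Besides the shell and the picture viewer there is one more tool, called in YAML: its name, and indented under it one key for each argument. arm_command: Moves the arm, as the interface text tells. Its arguments: {"type":"object","properties":{"rows":{"type":"string"},"jaw":{"type":"number"},"squeeze":{"type":"number"}},"required":["rows"]}

```bash
mkdir -p pics; cat > h.py <<'E'
import numpy as np, cv2
from station import monitor, vision, workorder
def shot(name,fn=None):
    im=vision.get_image(name)
    if fn: cv2.imwrite('pics/'+fn,im['frame'][:,:,::-1])
    return im
def cam(im):
    f=200/np.tan(np.radians(im['vfov'])/2)
    return np.array([[f,0,im['cx']],[0,f,im['cy']],[0,0,1]]),np.array(im['distortion'],float),np.array(im['R']),np.array(im['t'])
def proj(im,P):
    K,d,R,t=cam(im); return cv2.projectPoints(np.array(P,float).reshape(-1,3),cv2.Rodrigues(R)[0],t,K,d)[0].reshape(-1,2)
def ray(im,px):
    K,d,R,t=cam(im); u=cv2.undistortPoints(np.array(px,float).reshape(-1,1,2),K,d).reshape(-1,2)
    D=np.c_[u,np.ones(len(u))]@R; return -R.T@t,D
def atz(im,px,z):
    o,D=ray(im,px); return o+D*((z-o[2])/D[:,2:])
E
python3 - <<'E'
from h import *
for n in('top','side'):
    im=shot(n,n+'1.png'); K,d,R,t=cam(im); print(n,K[0,0],-R.T@t,R.round(3).tolist(),d)
print(monitor.get_obs())
E
```

```text
top 453.2152059254195 [0.29266716 0.06909954 1.70331678] [[0.022, -1.0, -0.003], [-0.989, -0.021, -0.149], [0.149, 0.006, -0.989]] [-0.09664814  0.          0.          0.          0.        ]
side 433.5519652751712 [ 0.53384293 -0.73216893  1.18308483] [[1.0, -0.001, 0.011], [0.007, -0.78, -0.625], [0.009, 0.625, -0.78]] [-0.07122946  0.          0.          0.          0.        ]
{'t': 0.1, 'q': array([-1.29901378e+00,  5.32661495e-02,  1.61416419e+00,  2.45986024e-05,
        1.47600366e+00, -1.18986798e-01]), 'dq': array([ 1.63025620e-03, -5.79983670e-04, -4.06312829e-03,  5.37610372e-04,
        3.26052419e-05,  1.46177518e-03]), 'effort': array([ 2.77374471e-05, -3.94901204e+01, -3.71364069e+01, -2.51334143e-05,
        3.88001004e-03,  2.69553681e-05]), 'tool_pos': array([ 0.23795779, -0.57745877,  0.30279667]), 'tool_rot': array([-3.08001560e+00, -6.09560637e-01,  1.82299513e-04]), 'contact_force': array([-0.56379546,  0.06346604,  0.91198049]), 'wrist_torque': array([-0.02237439, -0.00746465, -0.03781446]), 'opening': 0.08548502455789929}
```

View pics/top1.png

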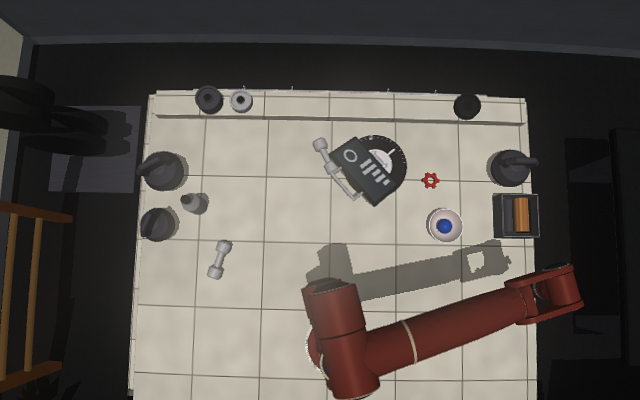

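View pics/side1.png

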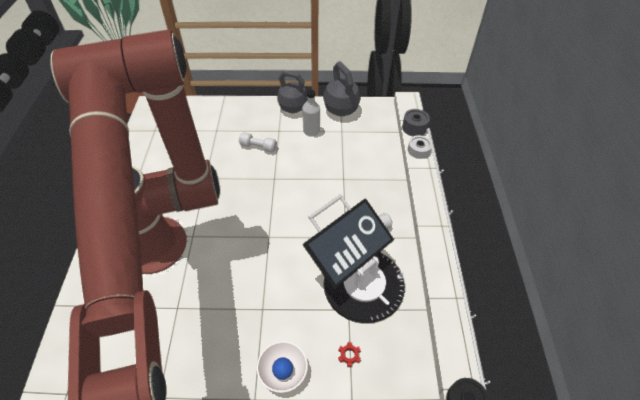

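The top view shows the stand around (375,165), with the pointer near (390,155) and the tablet leaning back towards the lower left. The grab bar runs from about (325,178) to (355,198). In the side view the pointer is near (383,298). I need enlarged crops to find the pin.

```bash
python3 - <<'E'
import cv2,numpy as np
a=cv2.imread('pics/top1.png')[125:215,305:415]; b=cv2.imread('pics/side1.png')[190:330,295:415]
a=cv2.resize(a,None,fx=4,fy=4,interpolation=2); b=cv2.resize(b,None,fx=3.0,fy=3.0,interpolation=2)
c=np.zeros((max(a.shape[0],b.shape[0]),800,3),np.uint8); c[:a.shape[0],:440]=a; c[:b.shape[0],440:800]=b
cv2.imwrite('pics/c1.png',c)
E
```

```text
(no output)
```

View pics/c1.png

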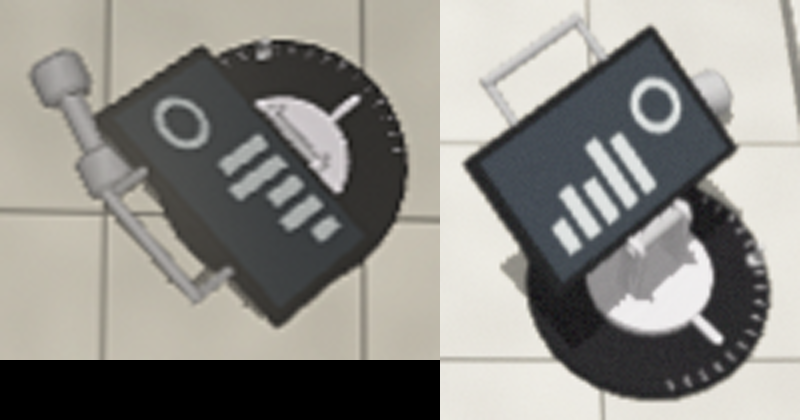

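```bash
cat > fit.py <<'E'
from h import *
from scipy.optimize import least_squares
def model(p):
    cx,cy,s,i,T,n0,n1=p; c=np.array([cx,cy,0]); d=np.array([np.cos(s),np.sin(s),0]); y=np.array([-d[1],d[0],0]); z=np.array([0,0,1.])
    u=np.cos(T)*z-np.sin(T)*d; n=np.cos(T)*d+np.sin(T)*z; H=c+.11*z
    q=np.array([np.cos(i),np.sin(i),0])
    return np.array([c+.098*d+.027*z, c+.111*q+.040*z]+[H+a*u+n0*n+b*y for a,b in((.01,.12),(.01,-.12),(.16,.12),(.16,-.12))]+[H+.205*u+n1*n+b*y for b in(.06,-.06)])
def fit(obs,p0):
    # obs: list of (im, Nx2 px with nan)
    def f(p):
        r=np.concatenate([(proj(im,model(p))-px).ravel() for im,px in obs]+[[(p[6])/.004*.5]]); return r[~np.isnan(r)]
    s=least_squares(f,p0,loss='soft_l1'); p=s.x
    J=s.jac; sd=np.sqrt(np.diag(np.linalg.inv(J.T@J)))*.7
    print('cx cy sw idx tilt n0 n1',p.round(4)); print('sd',sd.round(4))
    for im,px in obs: print((proj(im,model(p))-px).round(1).tolist())
    return p
E
python3 - <<'E'
from fit import *
T=np.array([(356,98),(263,48),(205,47),(364,238),(100,118),(280,326),(113,190),(200,300)])/4+[305,125]
S=(np.array([(719,340),(755,258),(735,150),(565,284),(653,27),(467,160),(577,17),(484,82)])-[440,0])/3+[295,190]
t,s=shot('top'),shot('side')
print(atz(t,T[:1],.025),atz(s,S[:1],.025),atz(t,T[1:2],.046),atz(s,S[1:2],.046))
p=fit([(t,T),(s,S)],[.72,-.1,-.7,0,1,0,0])
M=model(p); print('bar',M[6:].mean(0), 'pin',M[1],np.degrees(p[2:5]))
# ring check
th=np.linspace(0,6.28,60)
for im,n in((t,'top'),(s,'side')):
    g=im['frame'][:,:,::-1].copy()
    for R,z in((.122,.014),(.062,.028)):
        for x in proj(im,np.c_[p[0]+R*np.cos(th),p[1]+R*np.sin(th),0*th+z]).round().astype(int): cv2.circle(g,tuple(map(int,x)),0,(0,255,0),-1)
    for x in proj(im,M).round().astype(int): cv2.circle(g,tuple(map(int,x)),0,(0,0,255),-1)
    g=g[125:225,300:420] if n=='top' else g[190:330,295:415]
    cv2.imwrite('/tmp/%s.png'%n,cv2.resize(g,(400,int(400*g.shape[0]/g.shape[1])),interpolation=0))
a,b=cv2.imread('/tmp/top.png'),cv2.imread('/tmp/side.png'); c=np.zeros((b.shape[0],800,3),np.uint8); c[:a.shape[0],:400]=a; c[:,400:]=b; cv2.imwrite('pics/c2.png',c)
# bystanders
print('dumbA heads',atz(t,np.array([(62,78),(100,172)])/4+[305,125],.026)); print('collar',atz(t,[(430,180)],.01)); print('bowl',atz(t,[(445,225)],.05))
E
```

```text
[[ 0.72837285 -0.2054156   0.025     ]] [[ 0.73205278 -0.20657152  0.025     ]] [[ 0.76945356 -0.11404745  0.046     ]] [[ 0.7715694  -0.13012078  0.046     ]]
cx cy sw idx tilt n0 n1 [ 0.6658 -0.135  -0.8461  0.1404  1.0178  0.0034 -0.    ]
sd [0.0011 0.001  0.0059 0.0402 0.0212 0.0032 0.0043]
[[0.9, -0.7], [1.3, -1.1], [-0.9, -0.8], [3.6, 1.4], [-1.0, -1.6], [0.4, -0.3], [-1.6, -0.2], [0.2, -0.6]]
[[-0.3, 0.3], [0.7, -2.3], [0.5, -0.3], [-3.7, 4.9], [-0.8, -2.0], [-2.4, 0.1], [0.3, -0.6], [-0.8, 0.3]]
bar [ 0.55012788 -0.00439454  0.21764903] pin [ 0.77568093 -0.11948378  0.04      ] [-48.48064566   8.04542673  58.31782386]
dumbA heads [[0.74125974 0.07536563 0.026     ]
 [0.65054739 0.03753468 0.026     ]]
collar [[ 0.61600353 -0.34555051  0.01      ]]
bowl [[ 0.44128953 -0.38924009  0.05      ]]
```

View pics/c2.png

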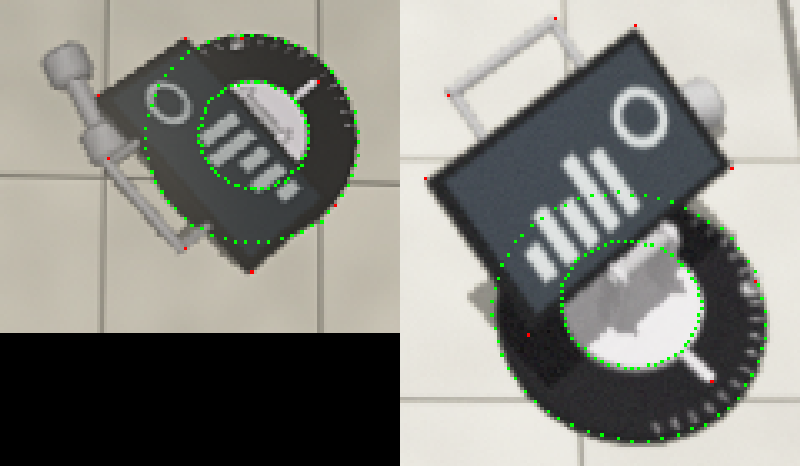

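The model overlays well. The one outlier is the tablet corner at -y, which I picked badly. The pin blob looks lower than I assumed: the two rays meet at z of about 25–30 mm. I'll refine the pin and pointer from pixel data and work out the approach.

```bash
cat > tgt.py <<'E'
from h import *
from scipy.spatial.transform import Rotation as Ro
def Rt(yaw,B):
    d=np.array([np.cos(yaw),np.sin(yaw),0]); z=np.array([0,0,1.])
    zt=np.sin(B)*d-np.cos(B)*z; yt=np.cos(B)*d+np.sin(B)*z
    return np.c_[np.cross(yt,zt),yt,zt]
def bar(c,yaw,T,r=.205):
    return np.array([c[0]-r*np.sin(T)*np.cos(yaw),c[1]-r*np.sin(T)*np.sin(yaw),.11+r*np.cos(T)])
def delta(P,R):
    o=monitor.get_obs(); R0=Ro.from_rotvec(o['tool_rot'])
    return ((P-o['tool_pos'])*1000).round(1),np.degrees((Ro.from_matrix(R)*R0.inv()).as_rotvec()).round(2)
E
python3 - <<'E'
from fit import *
from tgt import *
t,s=shot('top'),shot('side')
np.set_printoptions(linewidth=200)
print(t['frame'][130:145,362:380].max(2)); print(s['frame'][266:285,390:410].max(2))
T=np.array([(356,98),(np.nan,0),(205,47),(364,np.nan),(100,118),(280,326),(113,190),(200,300)])/4+[305,125]
S=(np.array([(719,340),(np.nan,258),(735,150),(565,np.nan),(653,27),(467,160),(577,17),(484,82)])-[440,0])/3+[295,190]
T[1]=S[1]=T[3]=S[3]=np.nan
import fit as F
p=None
try: p=fit([(t,T),(s,S)],[.666,-.135,-.85,0.15,1,0,0])
except Exception as e:
    print(e)
E
```

```text
[[187 188 188 188 188 188 188 187 188 188 187 187 188 187 186 186 186 186]
 [187 188 188 188 187 187 188 189 188 189 187 187 187 187 186 185 185 185]
 [188 188 188 189 189 188 188 188 189 188 188 187 188 186 187 185 185 184]
 [189 189 189 189 189 189 189 189 190 188 189 189 188 189 188 188 187 187]
 [190 191 191 191 190 192 194 193 182 178 191 196 198 197 197 196 194 192]
 [189 190 193 193 197 177 126 112 150 175 127  44  42  38  44  54  85 130]
 [193 195 160 101  78  43  55  74  93 111  85  71  73  49  49  60  56  44]
 [101  78  59  65  51  53  54  97 110 128 117  59  63  51  52  92  87  48]
 [ 52  54  90  97  57  54  53 135 170 162 127  64  67  53  50  64  61  51]
 [ 57  58  55  92  97  56  52 129 162 123  82  53  51  54  53  52  52  53]
 [ 58  59  58  56  56  56  54  52  49  49  51  53  54  53  53  52  51  51]
 [ 71  59  58  59  57  58  56  55  55  55  54  54  55  54  53  53  52  52]
 [ 60  59  59  59  58  58  57  57  56  55  55  54  53  54  54  54  51  53]
 [ 59  61  58  59  58  58  57  57  55  56  54  55  54  54  53  53  52  52]
 [ 58  58  59  59  57  58  57  56  57  56  55  56 
[... 919 characters left out ...]
34 235 234 235 234]
 [ 43  44  46  41  47  46  60 122 191 204 187 162 149 186 231 234 233 234 234 233]
 [ 49  48  47  43  45  46  51  80 126 146 137 121 106 150 218 232 233 234 234 233]
 [ 49  42  48  45  44  46  47  52  67  75  80  81  78 118 195 231 235 233 235 231]
 [ 44  43  49  42  45  47  42  44  52  75 116 141 127 122 189 230 233 233 233 233]
 [ 44  43  45  42  43  42  46  46  49  63  89 101  94  92 173 230 234 234 233 233]
 [ 41  46  44  48  46  46  46  41  46  50  52  51  52  70 162 227 232 233 234 233]
 [ 42  47  43  39  46  43  41  45  48  47  50  40  47  61 127 208 231 233 233 233]
 [ 46  44  49  45  46  45  44  47  45  50  57  69  65  61 111 191 228 232 233 233]]
Singular matrix
```

```bash
sed -i 's/+\[\[(p\[6\])\/.004\*.5\]\]/+[[p[6]\/.008,(p[3]-.15)\/3]]/; s/\.040\*z/.046*z/' fit.py; cat > est.py <<'E'
from fit import *
from tgt import *
T=np.array([(356,98),(0,0),(205,47),(0,0),(100,118),(280,326),(113,190),(200,300)])/4+[305,125]
S=(np.array([(719,340),(0,0),(735,150),(0,0),(653,27),(467,160),(577,17),(484,82)])-[440,0])/3+[295,190]
T[3]=S[3]=np.nan; T[1]=(370.8,135.0); S[1]=(400,270.7)
E
python3 - <<'E'
from est import *
t,s=shot('top'),shot('side')
p=fit([(t,T),(s,S)],[.666,-.135,-.85,0.15,1,0,0])
for px in((370.8,135.),): print(atz(t,[px],.046),atz(t,[(370.3,138.3)],.022),atz(s,[S[1]],.046),atz(s,[(398.7,276.3)],.022))
c=p[:2]; B=np.radians(30); R=Rt(p[2],B); b=bar(c,p[2],p[4]); print('bar',b, 'model',model(p)[6:].mean(0))
for off in(.12,.0): print(delta(b-(.054+off)*R[:,2],R))
E
```

```text
cx cy sw idx tilt n0 n1 [ 0.6657 -0.1361 -0.849   0.2072  1.0127  0.0014 -0.0014]
sd [0.001  0.001  0.0062 0.0186 0.0206 0.003  0.0043]
[[1.2, -0.6], [-0.2, 0.8], [-0.7, -0.5], [nan, nan], [-0.8, -1.5], [0.4, -0.2], [-1.4, -0.2], [0.3, -0.6]]
[[-0.4, 0.7], [0.3, 0.2], [0.3, 0.2], [nan, nan], [-0.8, -1.6], [-2.6, 0.4], [0.4, -0.3], [-0.8, 0.5]]
[[ 0.77729077 -0.11422215  0.046     ]] [[ 0.77115858 -0.1149812   0.022     ]] [[ 0.77345098 -0.11260359  0.046     ]] [[ 0.7725623  -0.11841724  0.022     ]]
bar [ 0.55077728 -0.0055966   0.21855734] model [ 0.55029971 -0.00505407  0.21739952]
(array([255.3, 637.5,  65.5]), array([-25.61, -15.92,  18.53]))
(array([294.9, 592.5, -38.4]), array([-25.61, -15.92,  18.53]))
```

arm_command:
  rows: "20 45 40 -3 -2 2; 45 100 70 -6 -4 4; 70 155 90 -9 -5 6; 95 210 105 -11 -7 8; 120 265 110 -14 -9 10; 140 320 110 -17 -10 12; 165 375 110 -20 -12 14; 190 430 110 -22 -14 16; 210 485 110 -25.6 -15.9 18.5; 230 540 105 -25.6 -15.9 18.5; 245 590 95 -25.6 -15.9 18.5; 255 637 75 -25.6 -15.9 18.5"
  jaw: 1

```text
t: 1.9
tool_pos: [0.4935, 0.0614, 0.3798]
tool_rot: [2.47, 0.932, 0.254]
contact_force: [1.0, -1.0, -0.5]
opening: 0.0854
```

```bash
python3 - <<'E'
from est import *
c=np.array([.6657,-.1358]); R=Rt(-.849,np.radians(30)); b=bar(c,-.849,1.0127)
print(monitor.get_obs()['q'].round(2))
for off in(.05,.0): print(delta(b-(.054+off)*R[:,2],R))
a=shot('top')['frame'][115:255,280:440]; s=shot('side')['frame'][150:330,260:440]
c=np.zeros((420,800,3),np.uint8); a=cv2.resize(a,(400,350)); s=cv2.resize(s,(400,400)); c[:350,:400]=a; c[:400,400:]=s
cv2.imwrite('pics/c3.png',c[:,:,::-1])
E
```

```text
[ 0.15 -0.42  1.94 -0.45  1.33  1.04]
(array([ 22.9, -27.6, -71.2]), array([-0.03,  0.16, -0.04]))
(array([  39.4,  -46.4, -114.5]), array([-0.03,  0.16, -0.04]))
```

View pics/c3.png

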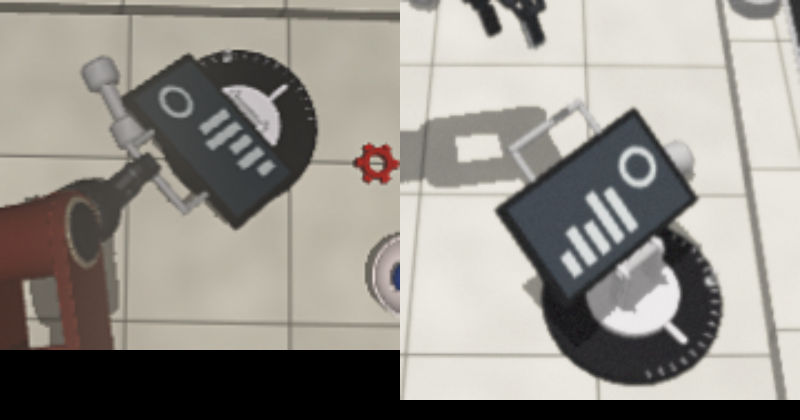

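The top view shows the gripper over the middle of the bar at crop (150,165), with the jaws across it. The side view shows nothing disturbed. Descending now.

arm_command:
  rows: "8 -9 -24 0 0 0; 16 -19 -48 0 0 0; 23 -28 -71 0 0 0; 28 -33 -84 0 0 0; 33 -39 -98 0 0 0; 37 -43 -108 0 0 0; 39 -46 -114 0 0 0; 39 -46 -114 0 0 0; 39 -46 -114 0 0 0"

```text
t: 3.12
tool_pos: [0.5319, 0.0172, 0.262]
tool_rot: [2.471, 0.942, 0.247]
contact_force: [0.1, -0.5, 1.2]
opening: 0.0853
```

```bash
python3 - <<'E'
from est import *
a=shot('top')['frame'][125:225,310:410]; s=shot('side')['frame'][180:270,280:380]
c=np.zeros((400,800,3),np.uint8); a=cv2.resize(a,(400,400),interpolation=2); s=cv2.resize(s,(400,360),interpolation=2); c[:,:400]=a; c[:360,400:]=s
cv2.imwrite('pics/c4.png',c[:,:,::-1])
E
```

```text
(no output)
```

View pics/c4.png

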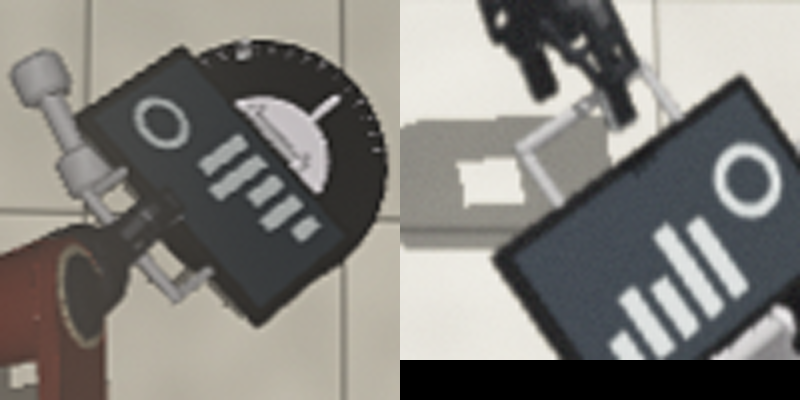

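The bar lies between the two open fingers, which are at (540,85) and (620,110) in the side crop. The gripper is near the middle of the bar, and the tablet hasn't been touched. Closing.

arm_command:
  rows: "0 0 0 0 0 0; 0 0 0 0 0 0; 0 0 0 0 0 0; 0 0 0 0 0 0; 0 0 0 0 0 0; 0 0 0 0 0 0"
  jaw: 0
  squeeze: 35

```text
t: 3.98
tool_pos: [0.5316, 0.0176, 0.2619]
tool_rot: [2.472, 0.942, 0.246]
contact_force: [-5.0, 4.6, 1.5]
opening: 0.0105
```

```bash
python3 - <<'E'
from est import *
o=monitor.get_obs(); R0=Ro.from_rotvec(o['tool_rot']).as_matrix(); P=o['tool_pos']; c=np.array([.6657,-.1358,0])
g=P+.054*R0[:,2]; print(g,np.hypot(*(g-c)[:2]),np.linalg.norm(g-c-[0,0,.11]),o['contact_force'],o['wrist_torque'],o['opening'])
y=np.arctan2(*(c-g)[1::-1]); print('sw from grasp',y)
for a in np.degrees([.2+.849])*np.arange(1,13)/12:
    Q=Ro.from_euler('z',a,degrees=True); print(((Q.apply(P-c)+c-P)*1000).round().tolist(),a.round(1))
E
```

```text
[ 0.5492904  -0.00246471  0.21504084] 0.17700139903039344 0.20582291869520575 [-5.04845974  4.5819417   1.47240585] [ 0.65135383  0.6139592  -0.07355392] 0.01048550369225478
sw from grasp -0.8530665879802695
[-13.0, -12.0, 0.0] 5.0
[-25.0, -26.0, -0.0] 10.0
[-35.0, -40.0, 0.0] 15.0
[-44.0, -55.0, -0.0] 20.0
[-52.0, -71.0, 0.0] 25.0
[-59.0, -88.0, 0.0] 30.1
[-64.0, -105.0, 0.0] 35.1
[-67.0, -122.0, 0.0] 40.1
[-69.0, -140.0, 0.0] 45.1
[-70.0, -158.0, 0.0] 50.1
[-68.0, -176.0, 0.0] 55.1
[-66.0, -193.0, 0.0] 60.1
```

arm_command:
  rows: "-13 -12 0 0 0 5; -25 -26 0 0 0 10; -35 -40 0 0 0 15; -44 -55 0 0 0 20; -52 -71 0 0 0 25; -59 -88 0 0 0 30; -64 -105 0 0 0 35; -67 -122 0 0 0 40; -69 -140 0 0 0 45; -70 -158 0 0 0 50; -68 -176 0 0 0 55; -66 -193 0 0 0 60"

```text
t: 5.48
tool_pos: [0.4663, -0.1756, 0.2614]
tool_rot: [1.738, 2.138, 0.57]
contact_force: [17.2, 4.4, -10.3]
opening: 0.0108
```

arm_command:
  rows: "0 0 0 0 0 0; 0 0 0 0 0 0; 0 0 0 0 0 0"

```text
t: 5.85
tool_pos: [0.4667, -0.1761, 0.2614]
tool_rot: [1.738, 2.135, 0.568]
contact_force: [5.0, -1.5, -2.8]
opening: 0.0108
```

```bash
python3 - <<'E'
from est import *
o=monitor.get_obs(); R0=Ro.from_rotvec(o['tool_rot']).as_matrix(); P=o['tool_pos']; c=np.array([.6657,-.1358,0])
g=P+.054*R0[:,2]; print(g,np.hypot(*(g-c)[:2]),np.linalg.norm(g-c-[0,0,.11]),o['contact_force'],o['wrist_torque'],o['opening'])
print('sw from grasp',np.arctan2(*(c-g)[1::-1]),'jaw yaw',np.arctan2(R0[1,1],R0[0,1]))
t,s=shot('top'),shot('side'); 
a=t['frame'][125:215,345:415]; s_=s['frame'][240:330,320:410]
C=np.zeros((450,800,3),np.uint8); a=cv2.resize(a,(350,450),interpolation=2); s2=cv2.resize(s_,(450,450),interpolation=2); C[:,:350]=a; C[:,350:]=s2
cv2.imwrite('pics/c5.png',C[:,:,::-1])
E
```

```text
[ 0.49312476 -0.17079526  0.21466023] 0.17608770923008127 0.2048429764121751 [ 5.00609365 -1.48905582 -2.81511745] [-0.28165917 -0.20595644 -0.33818335] 0.010838843677862501
sw from grasp 0.20006972993689423 jaw yaw 0.20564807530969786
```

View pics/c5.png

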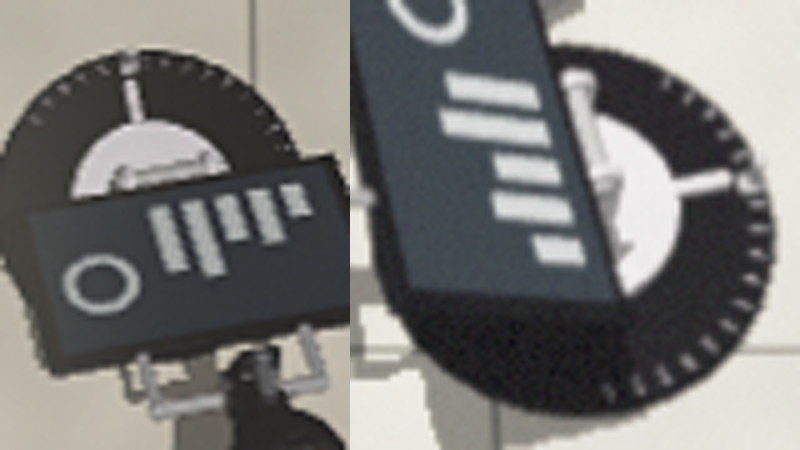

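The pointer is nearly aligned with the pin, maybe slightly too far counter-clockwise. I'll measure it at sub-pixel level.

```bash
python3 - <<'E'
from est import *
np.set_printoptions(linewidth=220)
c=np.array([.6657,-.1358])
for n in('top','side'):
    im=shot(n)
    # polar resample on the plane z=.027 : bearing profile at several radii
    g=im['frame'].max(2).astype(np.float32)
    th=np.linspace(-.1,.5,121)
    for z,rs in((.028,np.arange(.070,.1,.004)),(.022,(.106,.109,.112)),(.04,(.108,.111,.114)),(.046,(.108,.111,.114))):
        out=[]
        for r in rs:
            px=proj(im,np.c_[c[0]+r*np.cos(th),c[1]+r*np.sin(th),0*th+z]).astype(np.float32)
            v=cv2.remap(g,px[:,:1],px[:,1:],cv2.INTER_LINEAR).ravel(); v=np.maximum(v-90,0); v[abs(th-.2)>.11]=0
            out.append((round(float(r),3),round(float((v*th).sum()/max(v.sum(),1e-6)),3),int(v.max())))
        print(n,z,out)
E
```

```text
top 0.028 [(0.07, 0.225, 105), (0.074, 0.227, 87), (0.078, 0.223, 93), (0.082, 0.224, 114), (0.086, 0.22, 120), (0.09, 0.22, 106), (0.094, 0.217, 94), (0.098, 0.223, 15)]
top 0.022 [(0.106, 0.199, 71), (0.109, 0.189, 74), (0.112, 0.178, 38)]
top 0.04 [(0.108, 0.202, 34), (0.111, 0.189, 21), (0.114, 0.182, 63)]
top 0.046 [(0.108, 0.204, 27), (0.111, 0.188, 42), (0.114, 0.185, 84)]
side 0.028 [(0.07, 0.185, 140), (0.074, 0.185, 135), (0.078, 0.187, 142), (0.082, 0.187, 142), (0.086, 0.188, 141), (0.09, 0.189, 139), (0.094, 0.191, 146), (0.098, 0.194, 94)]
side 0.022 [(0.106, 0.164, 109), (0.109, 0.163, 111), (0.112, 0.159, 92)]
side 0.04 [(0.108, 0.168, 49), (0.111, 0.202, 53), (0.114, 0.21, 115)]
side 0.046 [(0.108, 0.187, 42), (0.111, 0.207, 90), (0.114, 0.208, 139)]
```

Relative to the pointer, the pin is about 0.027 rad clockwise in both views. I'll turn back about 1.5°, let it settle, then tilt. First the tilt arc numbers.

arm_command:
  rows: "-0.5 2.6 0 0 0 -0.75; -1 5.2 0 0 0 -1.5; -1 5.2 0 0 0 -1.5; -1 5.2 0 0 0 -1.5"

```text
t: 6.55
tool_pos: [0.4656, -0.1706, 0.2614]
tool_rot: [1.762, 2.109, 0.562]
contact_force: [4.0, -0.2, -1.3]
opening: 0.0108
```

```bash
cat > pm.py <<'E'
from est import *
def ptr():
    o=monitor.get_obs(); R0=Ro.from_rotvec(o['tool_rot']).as_matrix(); c=np.array([.6657,-.1358,0]); g=o['tool_pos']+.054*R0[:,2]
    print('sw from grasp',np.arctan2(*(c-g)[1::-1]).round(4),'T',np.arctan2(np.hypot(*(g-c)[:2]),g[2]-.11).round(4),o['contact_force'].round(1))
    th=np.linspace(-.1,.5,121)
    for n in('top','side'):
        im=shot(n); gr=im['frame'].max(2).astype(np.float32); o=[]
        for z,rs in((.028,np.arange(.074,.095,.004)),(.022,(.106,.109)),(.046,(.111,.114))):
            a=[]
            for r in rs:
                px=proj(im,np.c_[c[0]+r*np.cos(th),c[1]+r*np.sin(th),0*th+z]).astype(np.float32)
                v=cv2.remap(gr,px[:,:1],px[:,1:],cv2.INTER_LINEAR).ravel(); v=np.maximum(v-90,0); v[abs(th-.18)>.12]=0
                a.append((v*th).sum()/max(v.sum(),1e-6))
            o.append(np.mean(a).round(4))
        print(n,'pointer,clip,pin',o)
E
python3 - <<'E'
from pm import *
ptr()
T0=1.034; y=.178
for T in np.linspace(T0,.524,12)[1:]:
    a=.205*(np.sin(T0)-np.sin(T))*1000; print((a*np.cos(y)).round(),(a*np.sin(y)).round(),(205*(np.cos(T)-np.cos(T0))).round())
E
```

```text
sw from grasp 0.1723 T 1.0346 [ 4.  -0.2 -1.3]
top pointer,clip,pin [np.float64(0.1957), np.float64(0.194), np.float64(0.1814)]
side pointer,clip,pin [np.float64(0.1606), np.float64(0.1628), np.float64(0.188)]
5.0 1.0 8.0
10.0 2.0 16.0
16.0 3.0 23.0
22.0 4.0 31.0
28.0 5.0 38.0
35.0 6.0 44.0
42.0 8.0 51.0
49.0 9.0 57.0
57.0 10.0 62.0
64.0 12.0 68.0
72.0 13.0 73.0
```

The pointer and clip bearings now agree within 0.002 rad in both cameras. Tilting up.

arm_command:
  rows: "5 1 8 0 0 0; 10 2 16 0 0 0; 16 3 23 0 0 0; 22 4 31 0 0 0; 28 5 38 0 0 0; 35 6 44 0 0 0; 42 8 51 0 0 0; 49 9 57 0 0 0; 57 10 62 0 0 0; 64 12 68 0 0 0; 72 13 73 0 0 0; 72 13 73 0 0 0"

```text
t: 8.15
tool_pos: [0.5379, -0.1579, 0.3364]
tool_rot: [1.761, 2.111, 0.561]
contact_force: [-5.8, -2.2, 2.9]
opening: 0.0108
```

arm_command:
  rows: "0 0 0 0 0 0; 0 0 0 0 0 0; 0 0 0 0 0 0"

```text
t: 8.52
tool_pos: [0.5378, -0.1579, 0.3365]
tool_rot: [1.762, 2.111, 0.56]
contact_force: [-2.5, -1.7, -2.1]
opening: 0.0104
```

```bash
python3 - <<'E'
from pm import *
ptr()
t,s=shot('top'),shot('side')
a=t['frame'][120:220,335:425]; s_=s['frame'][190:310,300:420]
C=np.zeros((444,800,3),np.uint8); C[:444,:400]=cv2.resize(a,(400,444),interpolation=2); C[:400,400:]=cv2.resize(s_,(400,400),interpolation=2)
cv2.imwrite('pics/c6.png',C[:,:,::-1])
E
```

```text
sw from grasp 0.1709 T 0.5197 [-2.5 -1.7 -2.1]
top pointer,clip,pin [np.float64(0.1951), np.float64(0.1938), np.float64(0.1814)]
side pointer,clip,pin [np.float64(0.1597), np.float64(0.1627), np.float64(0.1879)]
```

View pics/c6.png

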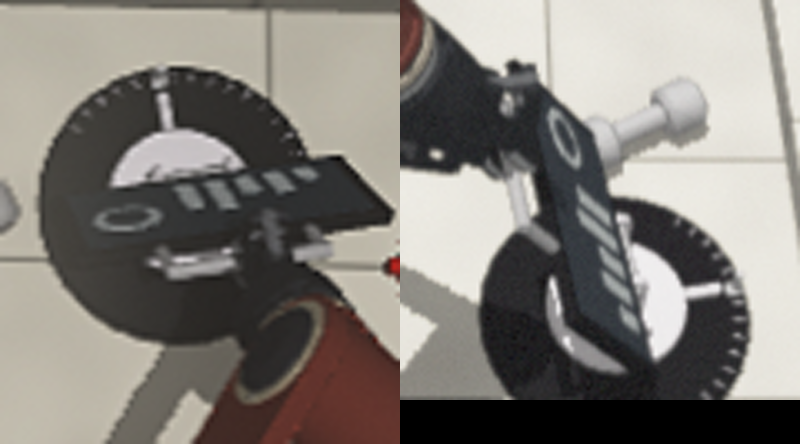

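The top view shows the pointer at (165,110) in line with the clip at (160,80). The tablet is now steep. Releasing and backing out along the tool axis, then measuring the tilt.

arm_command:
  rows: "0 0 0 0 0 0; 0 0 0 0 0 0; 0 0 0 0 0 0; 0 0 0 0 0 0; 0 0 0 0 0 0; -5 -1 9 0 0 0; -12 -2 22 0 0 0; -25 -4 43 0 0 0; -40 -7 70 0 0 0; -58 -10 100 0 0 0; -75 -13 130 0 0 0; -75 -13 130 0 0 0"
  jaw: 1

```text
t: 10.22
tool_pos: [0.4623, -0.1713, 0.4716]
tool_rot: [1.756, 2.104, 0.559]
contact_force: [0.2, 0.1, -0.4]
opening: 0.0853
```

```bash
python3 - <<'E'
from pm import *
ptr(); print(monitor.get_obs()['opening'])
t,s=shot('top'),shot('side')
a=t['frame'][125:215,335:425]; s_=s['frame'][190:290,310:390]
C=np.zeros((500,800,3),np.uint8); C[:400,:400]=cv2.resize(a,(400,400),interpolation=2); C[:500,400:]=cv2.resize(s_,(400,500),interpolation=2)
for T in (.524,):
  M=model([.6657,-.1358,.175,.175,T,.002,0])
  for im,o,f,x0 in((t,(335,125),400/90,0),(s,(310,190),5,400)):
    for q in ((proj(im,M)+.5-o)*f+[x0,0]).round(): 
        if x0<=q[0]<x0+400: cv2.circle(C,tuple(map(int,q)),2,(255,0,0),-1)
  print(proj(t,M).round(1).tolist(),proj(s,M).round(1).tolist())
cv2.imwrite('pics/c7.png',C[:,:,::-1])
E
```

```text
sw from grasp 0.175 T 0.5174 [ 0.2  0.1 -0.4]
top pointer,clip,pin [np.float64(0.1952), np.float64(0.1937), np.float64(0.1815)]
side pointer,clip,pin [np.float64(0.1596), np.float64(0.1628), np.float64(0.1879)]
0.08538543530728784
[[371.4, 140.2], [371.4, 135.6], [346.2, 165.3], [411.9, 155.5], [352.2, 179.0], [424.0, 168.2], [372.9, 181.4], [409.8, 175.8]] [[395.5, 275.6], [400.7, 271.9], [355.8, 230.1], [375.8, 305.1], [332.0, 207.0], [350.9, 287.2], [327.4, 218.0], [336.5, 258.7]]
```

View pics/c7.png

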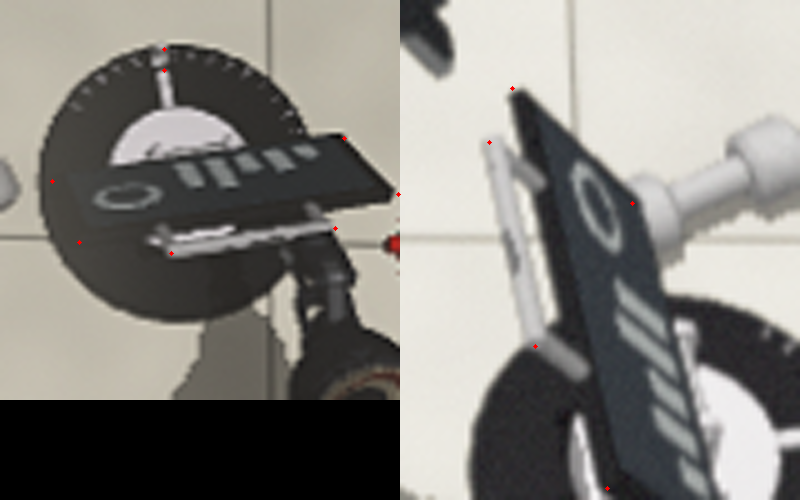

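The overlay for a 0.524 lean sits on the bar ends and corners within about a pixel. I'll fit the picked points numerically and look at sensitivity to T.

```bash
python3 - <<'E'
from pm import *
t,s=shot('top'),shot('side'); n=np.nan
T_=np.array([(n,n),(n,n),(n,n),(344,134),(n,n),(n,n),(168,252),(333,229)])*90/400+[335,125]-.4
S_=(np.array([(n,n),(n,n),(636,201),(n,n),(515,91),(n,n),(492,142),(535,345)])-[400,0])/5+[310,190]-.4
T_[0]=proj(t,model([.6657,-.1358,.175,.175,.5,0,0]))[0]; S_[0]=proj(s,model([.6657,-.1358,.175,.175,.5,0,0]))[0]
p=fit([(t,T_),(s,S_)],[.6657,-.1358,.175,.175,.52,.002,0])
print('deg',np.degrees(p[4]))
# bar-only T, each camera separately
c=[.6657,-.1358]
for im,px in((t,T_),(s,S_)):
    r=least_squares(lambda q:(proj(im,model([*c,q[0],.175,q[1],.002,0]))[6:]-px[6:]).ravel(),[.175,.52]); print('bar only sw,T',r.x,r.cost)
E
```

```text
cx cy sw idx tilt n0 n1 [ 0.6665 -0.1358  0.1706  0.15    0.5364  0.0039  0.0021]
sd [1.60e-03 9.00e-04 7.20e-03 2.10e+00 1.61e-02 2.20e-03 3.40e-03]
[[0.1, -0.2], [nan, nan], [nan, nan], [-0.1, 0.2], [nan, nan], [nan, nan], [0.3, -0.1], [0.2, -0.3]]
[[0.3, 0.1], [nan, nan], [-0.0, -0.0], [nan, nan], [-0.2, -0.9], [nan, nan], [-0.4, -0.1], [-0.0, 0.1]]
deg 30.732910791653733
bar only sw,T [0.16270949 0.52470703] 0.0032457944984363584
bar only sw,T [0.1728302  0.52013829] 0.08295517887128297
```

Arm kinematics give a tilt of 0.520. The bar-only fits give 0.525 (top) and 0.520 (side), and the full fit gives 0.536. All agree with 30° to within 0.7°. The pointer and clip still agree within 0.003 rad, and the gripper is clear, so I'm handing in.

```bash
python3 -c "
from station import workorder,monitor
print(workorder.finish_job(), monitor.get_obs()['t'])"
```

```text
the job is handed in; nothing more can be done
the job is handed in; nothing more can be done
```

I gripped the grab bar and turned the stand about 59° counter-clockwise until the pointer faced the pin. That overshot slightly, so I turned it back 1.5°. I then raised the tablet from about 58° of lean to 30°, let go and backed clear, and handed the job in at about 10 s.

Last checks, taken after release:
- **Pointer:** its bearing and the pin clip's agree within 0.002 rad in the top camera and 0.003 rad in the side camera. The pin-top reading disagreed more, by 0.014 rad (top) and 0.028 rad (side) in opposite directions. I judged it less reliable because of stray background brightness.
- **Pin:** the clip's measured bearing stayed the same (within 0.001 rad) from the final turn correction to the end.
- **Tilt:** the arm position just before release gave 29.8°, and fits to the bar alone gave 30.1° (top) and 29.8° (side). The full fit, which also used tablet corners, gave 30.7° with about 0.9° of uncertainty.
- **Bystanders:** I saw no sign of contact with anything else. I checked this only by eye in the cropped pictures and did not re-measure positions.

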